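# Lock the conduit collar, hold the sprung cable gate half open

## Robot

A 6-joint arm with a two-finger parallel gripper is mounted at the origin on the work surface. World frame = base frame: x ahead of the robot, y to its left, z up, the work surface at z = 0. Lengths are in m, angles in rad, forces in N, time in s.
With the tool pointing down it reaches from about 0.35 to 0.875 m from the base axis. Payload 4.2 kg.
Tool frame: the origin (TCP) lies midway between the tips of the shut fingers; the grasp point (between the pads) lies 19 mm behind it; z points along the fingers, y is the line along which they close (so a half turn about z gives the same grasp; the last joint's range is limited). The gripper opens to 87 mm and grips with 3 to 60 N. Pads are 19 mm wide; open, the fingers measure 117 mm over their backs; the gripper's body (75 mm by 190 mm) begins 51 mm behind the grasp point.
Start: joints at [1.373, 0.385, 0.008, 0, -1.194, -0.259], TCP at [0.276, 0.561, 0.223] pointing down, gripper open.
Joint ranges: [-3.14, 3.14], [-1.21, 2.06], [-1.07, 1.41], [-3.16, 2.05], [-2.99, -0.16], [-3.1, 3.1]. Speed limits (rad/s): [2.79, 2.79, 3.14, 3.14, 3.14, 3.14].

## Interface

Orientations are given as a unit quaternion [x, y, z, w].
In Python, from station import monitor, viewer, order gives the robot as it stands. The module is installed in compiled form; this text tells all that it offers.
- The arm moves only by the tool send_rows, never from a script. Its argument "increments" is a list of rows, each a list of 2 entries, a list of its own where there are three numbers: the shift along the world's x, y, z normalised to -1 to 1, where 1 is 0.5 m, then the turn, a rotation vector about the world's x, y, z normalised to -1 to 1, where 1 is 4 degrees. A call has 1 to 8 rows; each row shifts and turns the commanded pose from where the row before left it; what a row does not reach is not made up. A row lasts 1/8 s, in which the tool goes at most 62.5 mm and 10.7 degrees, less where a joint would pass 70% of its speed; a pose out of reach is approached as far as the arm can. A call with a number of a shift or a turn outside -1 to 1 is refused whole. A call with a gripper value outside its range is refused whole. "grip" is the closure in counts, from 0 (fully open) to 255 (shut), set as the call begins (left out, the last holds). The fingers move at their own pace and stop on an object; the grip force is fixed at half the most. Time passes only in rows, so rows that do not move let the fingers close. It gives the time, the measured TCP pose, the force, the opening and the grip force at its end, in the units of the state.
- monitor.get_state(): the state, without advancing time (a new reading comes with each control period).
- viewer.snapshot(name): name is "scene" or "side" or "wrist"; returns a dict with "color" (420x560x3 uint8, red, green, blue), "mtx" (3x3 intrinsics, pixels), "k1" (the pictures are not rectified: a ray, as slopes to the right and down, at radius r is drawn at 1 + k1 r^2 times it, then the intrinsics apply), "camera_from_world" (4x4, takes a point from world to camera coordinates); the wrist camera has in their place "T_tool_cam" (4x4, takes a point from camera to tool coordinates, whose origin is the TCP and whose axes are the flange's). Camera axes: x right, y down, z forward; pixel columns grow to the right and rows downward; lengths in m; the calibration is good to about 2 mm. A picture is of the moment at which its call begins: read the wrist's pose just before it. There is no depth.
- order.finish_job(): hands the job in; it is judged then, once.
The state is a dict: "clock": time; "joint_pos": joint angles; "qd": joint speeds; "tau": joint torques, N m; "tool_pos": TCP position; "tcp_rot": TCP orientation; "contact_force": force on the tool from outside, world axes, zero at the start; "moment": the same for the moment, N m; "opening": opening from 0.0 (shut) to 1.0 (fully open); "grip_force": force on a finger pad.
Only numpy, scipy, OpenCV 4.12 (cv2) and the standard library are available. Lean on these libraries where they do the work, as an engineer would, in place of code of your own. Each camera call takes 0.05 s, during which the arm holds its last target. There are 200 camera calls.

## Task

On the grey cable-entry box, first lock the conduit coupling: turn the collar by its lever tab anticlockwise (seen from above) all the way to its stop at the locked bar. Only then slide the sprung gate by its tab, away from the robot, to half of its travel and hold it there for the inspection of the terminals below: finish while still holding the gate half open by its tab, with the collar still locked. Leave the loose things lying about where they are.

Things in the scene. Friction and masses are not known exactly. Their poses are not given: they have to be found in the camera images.
- entry_box: grey cable-entry enclosure lying fixed on the bench, 200 mm (its x) x 300 mm (its y) x 75 mm high; origin at the centre of its underside, x pointing roughly away from the robot, y to the left. Its flat cover (75 mm high) carries the lock collar on the right and the sprung gate on the left. It cannot move.
- collar (a joint): angle of the lock collar, rad. Its vertical axis stands at x = 0, y = -60 mm of the box. 0 = unlocked (lever points to the box's -x, at a small dot), grows anticlockwise seen from above, 1.25 = hard stop, lever pointing at the dark locked bar on the cover. Starts at 0 to 0.35, stays where it is left; turning it takes about 0.2 N m (4 N at the tab).
- collar_tab (a point): upright black tab on the collar's lever, 26 mm along the lever (its x, which points to the collar's axis), 12 mm thick (its y, the way it travels), 30 mm high; this point is the centre of its underside, 57 mm from the axis and 89 mm above the bench (tab top 119 mm). Below it is the 16 mm wide lever; the collar, 72 mm across, is 93 mm high and the stub in it 104 mm above the bench.
- gate (a joint): opening of the sprung steel gate, m: 0 = shut, 0.06 = fully open stop, half is 0.03. Slides to the box's +x. The spring shuts it with 4 N at 0, 8.5 N at half, 13 N fully open. Plate 75 x 70 x 4 mm between rails 10 mm high; left of it three dark lines on the cover show where its robot-side edge stands when shut, half open (the longest line) and open.
- gate_tab (a point): upright black tab in the middle of the gate plate, 12 mm thick along the box's x (the direction it slides), 36 mm along the box's y, 30 mm high; this point is the centre of its underside, 80 mm above the bench on the plate's upper face, so its top is 110 mm above the bench. With the gate shut it stands at x = -32.5 mm, y = 75 mm of the box. Axes as the box's.
- breaker3: three-pole circuit breaker, white, 86 x 54 x 74 mm, loose, beside the box (either side)
- breaker1: two-pole circuit breaker, white, 86 x 36 x 74 mm, loose, beside the box (either side)
- locknut: brass ring nut, 42 mm across, 8 mm thick, lying loose on the far part of the box's cover
- tape: roll of black tape, 96 mm across, 22 mm high, loose beyond the box
- screwdriver: screwdriver lying on the bench to the robot's right
- wrench: wrench lying on the bench to the robot's left

How it is judged:
By the outcome, as a careful person would: the job done as asked, in the order asked, and still so for the second after the job is handed in, while the arm keeps its last pose, push and grip.
It also fails if it takes over 42 s, if anything falls off the work surface, if the arm or the gripper's body presses on something with over 40 N, if the wrist force passes 120 N, or if a joint passes its speed limit or range.

## Working session

There is one attempt and no reset: what is moved stays moved. The work goes in short steps, Python scripts to look and compute and a tool call to move; the robot and the scene stay as the last step left them, time stands still between calls to the robot, and variables do not carry over. Pictures are saved under pics/ and viewed, at most 10 in all, crops included, and the job is handed in when it is done.

Besides the shell and the picture viewer there is one more tool, called as name(argument=value, ...) on one line, values as JSON. send_rows: Moves the arm, as the interface text tells. Its arguments: {"type":"object","properties":{"increments":{"type":"array"},"grip":{"type":"number"}},"required":["increments"]}

```bash
mkdir -p pics; cat > h.py <<'E'
import numpy as np, cv2
from station import monitor, viewer, order
from scipy.spatial.transform import Rotation as R
def snap(n,f=None):
    s=monitor.get_state(); d=viewer.snapshot(n)
    if 'camera_from_world' in d: T=np.linalg.inv(np.array(d['camera_from_world']))
    else:
        W=np.eye(4); W[:3,:3]=R.from_quat(s['tcp_rot']).as_matrix(); W[:3,3]=s['tool_pos']; T=W@np.array(d['T_tool_cam'])
    d['T']=T
    if f: cv2.imwrite('pics/'+f,d['color'][:,:,::-1])
    return d
def ray(d,uv):
    K=np.array(d['mtx']); p=(np.array(uv,float)-K[:2,2])/[K[0,0],K[1,1]]
    r=np.linalg.norm(p); q=r
    for _ in range(30): q=r/(1+d['k1']*q*q)
    p=p*(q/r if r>0 else 1)
    return d['T'][:3,3], d['T'][:3,:3]@np.r_[p,1]
def onz(d,uv,z):
    o,v=ray(d,uv); return o+v*(z-o[2])/v[2]
def proj(d,X):
    c=np.linalg.inv(d['T'])@np.r_[X,1]; p=c[:2]/c[2]; p=p*(1+d['k1']*(p@p)); K=np.array(d['mtx'])
    return p*[K[0,0],K[1,1]]+K[:2,2]
E
python3 - <<'E'
from h import *
s=monitor.get_state(); print(s)
for n in('scene','side'):
    d=snap(n,n+'0.png'); print(n,d['T'].round(3).tolist(),d['k1'])
E
```

```text
{'clock': 0.0, 'joint_pos': array([ 1.37258856e+00,  3.85540075e-01,  6.64614963e-03, -5.12247523e-04,
       -1.19398288e+00, -2.58596825e-01]), 'qd': array([ 6.12072961e-04, -5.94474174e-04, -1.08079242e-03, -9.24788108e-04,
        5.90844593e-05, -1.39178884e-03]), 'tau': array([ 1.61342189e-05, -3.90667391e+01,  1.87401402e+01,  4.21991944e+00,
        1.08325822e-02, -2.07118533e-04]), 'tool_pos': array([0.27539474, 0.56039505, 0.22147553]), 'tcp_rot': array([ 9.74007440e-01, -2.26513507e-01, -2.06543168e-04,  1.04695165e-03]), 'contact_force': array([-0.34599643, -0.59053449, -0.37346607]), 'moment': array([-0.0083334 , -0.01849857,  0.00481634]), 'grip_force': 0.0, 'opening': 0.9986246737743845}
scene [[-0.351, 0.763, -0.543, 1.405], [0.936, 0.291, -0.197, 0.305], [0.008, -0.578, -0.816, 1.327], [0.0, 0.0, 0.0, 1.0]] -0.0368125747983477
side [[0.787, -0.435, 0.437, -0.106], [-0.617, -0.533, 0.579, -0.925], [-0.019, -0.725, -0.688, 1.172], [0.0, 0.0, 0.0, 1.0]] 0.04532050451011508
```

View pics/scene0.png

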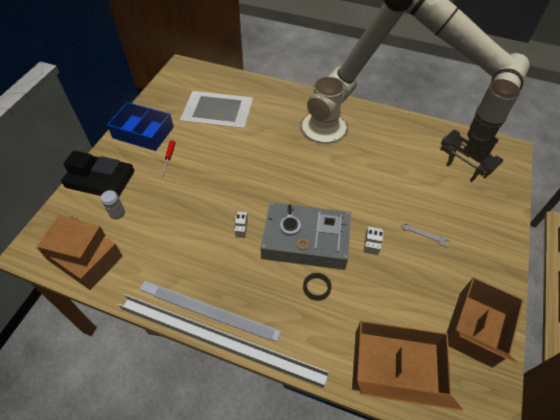

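View pics/side0.png

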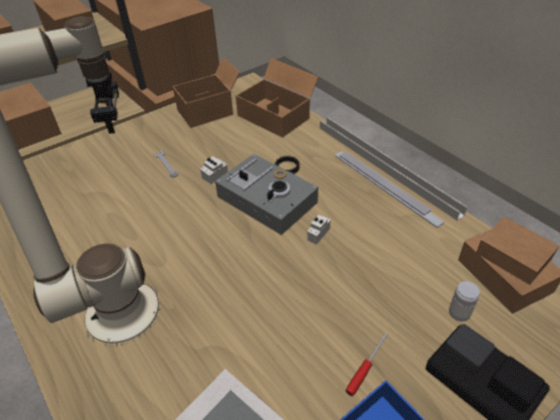

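The scene picture shows the box top at about (265–350, 205–260), with the collar tab near (290,209) and the gate tab near (329,222). In the side view the tabs are near (270,196) and (243,175). I'll get a rough position, then look from the wrist camera.

```bash
python3 - <<'E'
from h import *
a=snap('scene'); b=snap('side'); w=snap('wrist')
for n,uv,z in(('c0',(268,205),.075),('c1',(351,210),.075),('ctab',(290,209),.11),('gtab',(329,220),.1),('collar',(290,226),.1)): print(n,onz(a,uv,z).round(3))
for n,uv,z in(('ctab',(270,194),.11),('gtab',(243,174),.1),('collar',(279,187),.1)): print(n,onz(b,uv,z).round(3))
print(np.array(w['T_tool_cam']).round(3),w['mtx'])
for d,n,c in((a,'a',(307,235)),(b,'b',(268,190))):
    x,y=c; im=d['color'][y-60:y+60,x-75:x+75,::-1]; cv2.imwrite(f'pics/z{n}.png',cv2.resize(im,None,fx=5,fy=5,interpolation=cv2.INTER_CUBIC))
E
```

```text
c0 [ 0.547 -0.051  0.075]
c1 [0.46  0.241 0.075]
ctab [0.56  0.039 0.11 ]
gtab [0.549 0.181 0.1  ]
collar [0.621 0.061 0.1  ]
ctab [0.554 0.03  0.11 ]
gtab [0.549 0.179 0.1  ]
collar [0.605 0.047 0.1  ]
[[ 0.001 -0.957 -0.291  0.08 ]
 [ 1.     0.     0.001 -0.   ]
 [-0.001 -0.291  0.957 -0.162]
 [ 0.     0.     0.     1.   ]] [[336.12632394   0.         279.17872563]
 [  0.         336.12632394 209.0730932 ]
 [  0.           0.           1.        ]]
```

send_rows(increments=[[[0.0184,-0.0275,0.004],[0,0,-1]],[[0.0184,-0.0275,0.004],[0,0,-1]],[[0.0184,-0.0275,0.004],[0,0,-1]],[[0.0184,-0.0275,0.004],[0,0,-1]],[[0.0184,-0.0275,0.004],[0,0,-1]],[[0.0184,-0.0275,0.004],[0,0,-1]],[[0.0184,-0.0275,0.004],[0,0,-1]],[[0.0184,-0.0275,0.004],[0,0,-1]]], grip=0)

```text
clock: 1.25
tool_pos: [0.3494, 0.4504, 0.2385]
tcp_rot: [0.873, -0.487, -0.0, 0.0]
contact_force: [-0.9, 0.4, 0.2]
opening: 1.0
grip_force: 0.0
```

send_rows(increments=[[[0.0184,-0.0275,0.004],[0,0,-1]],[[0.0184,-0.0275,0.004],[0,0,-1]],[[0.0184,-0.0275,0.004],[0,0,-1]],[[0.0184,-0.0275,0.004],[0,0,-1]],[[0.0184,-0.0275,0.004],[0,0,-1]],[[0.0184,-0.0275,0.004],[0,0,-1]],[[0.0184,-0.0275,0.004],[0,0,-1]],[[0.0184,-0.0275,0.004],[0,0,-1]]])

```text
clock: 2.25
tool_pos: [0.423, 0.3403, 0.2545]
tcp_rot: [-0.705, 0.709, 0.0, -0.0]
contact_force: [0.2, -0.0, -0.1]
opening: 0.998
grip_force: 0.0
```

send_rows(increments=[[[0.0184,-0.0275,0.002],[0,0,-1]],[[0.0184,-0.0275,0.002],[0,0,-1]],[[0.0184,-0.0275,0.002],[0,0,-1]],[[0.0184,-0.0275,0.002],[0,0,-1]],[[0.0184,-0.0275,0.002],[0,0,-1]],[[0.0184,-0.0275,0.002],[0,0,-1]],[[0.0184,-0.0275,0.002],[0,0,-1]],[[0.0184,-0.0275,0.002],[0,0,-1]]])

```text
clock: 3.25
tool_pos: [0.4966, 0.2304, 0.2625]
tcp_rot: [-0.482, 0.876, 0.0, -0.0]
contact_force: [0.9, 0.3, 0.3]
opening: 1.001
grip_force: 0.0
```

send_rows(increments=[[[0.0184,-0.0275,0.002],[0,0,-1]],[[0.0184,-0.0275,0.002],[0,0,-1]],[[0.0184,-0.0275,0.002],[0,0,-1]],[[0.0184,-0.0275,0.002],[0,0,-1]],[[0.0184,-0.0275,0.002],[0,0,-1]],[[0.0184,-0.0275,0.002],[0,0,-1]],[[0.0184,-0.0275,0.002],[0,0,-1]],[[0.0184,-0.0275,0.002],[0,0,-1]]])

```text
clock: 4.25
tool_pos: [0.5702, 0.1204, 0.2705]
tcp_rot: [-0.222, 0.975, 0.0, -0.0]
contact_force: [0.7, 0.7, -0.2]
opening: 0.998
grip_force: 0.0
```

```bash
python3 - <<'E'
from h import *
w=snap('wrist','w1.png'); s=monitor.get_state(); print(s['clock'],s['tool_pos'],s['tcp_rot'],s['joint_pos'].round(2)); print(w['T'].round(3))
E
```

```text
4.3 [0.5710317  0.11921571 0.27046721] [-2.21009841e-01  9.75271515e-01 -3.48860544e-04 -2.77102401e-05] [ 0.48  0.28 -0.02  0.   -1.27 -1.61]
[[-0.434  0.862  0.263  0.498]
 [ 0.901  0.416  0.126  0.086]
 [-0.001  0.291 -0.957  0.432]
 [ 0.     0.     0.     1.   ]]
```

View pics/w1.png

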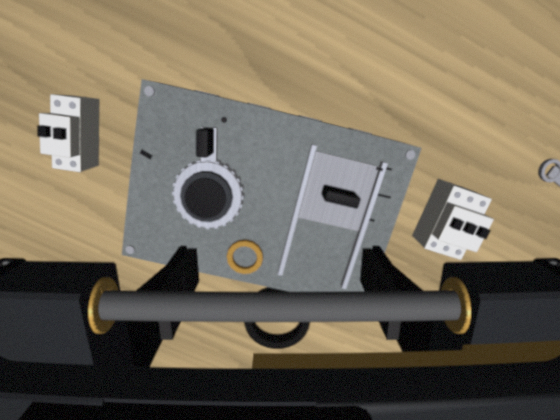

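The wrist view shows the whole lid. Near corners are at (144,80) and (419,147), and the far-right corner at (123,254). The collar tab is at (205,142), the stub at (206,195), the locked bar at (147,154) and the gate tab at (341,197). Next I'll compute positions from masks.

```bash
cat >> h.py <<'E'
def boxpose(d,mask_z=.075,cs=((144,80),(419,147),(123,254))):
    P=[onz(d,c,.075)[:2] for c in cs]
    Q=np.array([[-.1,-.15],[-.1,.15],[.1,-.15]]); P=np.array(P)
    A=Q-Q.mean(0);B=P-P.mean(0); th=np.arctan2((A[:,0]*B[:,1]-A[:,1]*B[:,0]).sum(),(A*B).sum())
    Rm=np.array([[np.cos(th),-np.sin(th)],[np.sin(th),np.cos(th)]])
    o=P.mean(0)-Rm@Q.mean(0); return th,Rm,o,P-(Q@Rm.T+o)
E
python3 - <<'E'
from h import *
w=snap('wrist'); im=w['color']
th,Rm,o,res=boxpose(w); print('yaw deg',np.degrees(th),'o',o,'res mm',(res*1e3).round(1))
ax=Rm@[0,-.06]+o; g=Rm@[-.0325,.075]+o; print('axis',ax,'gate shut tab',g)
m=(im.max(2)<60).astype(np.uint8); m[245:]=0
cs,_=cv2.findContours(m,cv2.RETR_EXTERNAL,cv2.CHAIN_APPROX_NONE)
for c in cs:
    if cv2.contourArea(c)>20: print(cv2.boundingRect(c),cv2.contourArea(c),[v if i else tuple(v) for i,v in enumerate([np.array(cv2.minAreaRect(c)[0]).round(1)])],cv2.minAreaRect(c)[1:])
def b(P): return (Rm.T@(P[:2]-o)*1e3).round(1)
print('stub',b(onz(w,(206,195),.104)),'dot',b(onz(w,(224,120),.075)),'bar',b(onz(w,(147,154),.075)))
x,y=205,142
cr=im[95:245,130:400,::-1]; cv2.imwrite('pics/c1.png',cv2.resize(cr,None,fx=2.9,fy=2.9,interpolation=cv2.INTER_CUBIC))
E
```

```text
yaw deg 12.270813734564268 o [0.5987367 0.1137752] res mm [[ 0.1  2.6]
 [ 1.4 -3.3]
 [-1.6  0.7]]
axis [0.61148866 0.05514596] gate shut tab [0.55103925 0.18015443]
(479, 226, 12, 11) 70.0 [(np.float64(484.5), np.float64(231.0))] ((9.838699340820312, 8.497058868408203), 26.56505012512207)
(466, 222, 12, 10) 70.5 [(np.float64(471.5), np.float64(226.7))] ((10.119288444519043, 8.538147926330566), 18.43494987487793)
(453, 218, 12, 10) 64.0 [(np.float64(458.3), np.float64(222.4))] ((8.944271087646484, 8.497058868408203), 26.56505012512207)
(324, 185, 37, 22) 456.0 [(np.float64(342.4), np.float64(195.4))] ((37.32667922973633, 14.09119701385498), 12.994616508483887)
(186, 177, 43, 42) 1298.0 [(np.float64(207.0), np.float64(197.5))] ((41.59086227416992, 40.24921798706055), 26.56505012512207)
(143, 151, 10, 7) 24.5 [(np.float64(147.6), np.float64(154.3))] ((10.289915084838867, 3.2584729194641113), 30.963756561279297)
(56, 129, 11, 10) 84.0 [(np.float64(61.0), np.float64(133.5))] ((9.0, 10.0), 90.0)
(198, 128, 17, 28) 395.5 [(np.float64(206.0), np.float64(141.5))] ((27.0, 16.0), 90.0)
(40, 127, 12, 10) 95.0 [(np.float64(45.5), np.float64(131.5))] ((9.0, 11.0), 90.0)
stub [ -3.7 -60. ] dot [-78.3 -60.2] bar [ -25.1 -134.5]
```

View pics/c1.png

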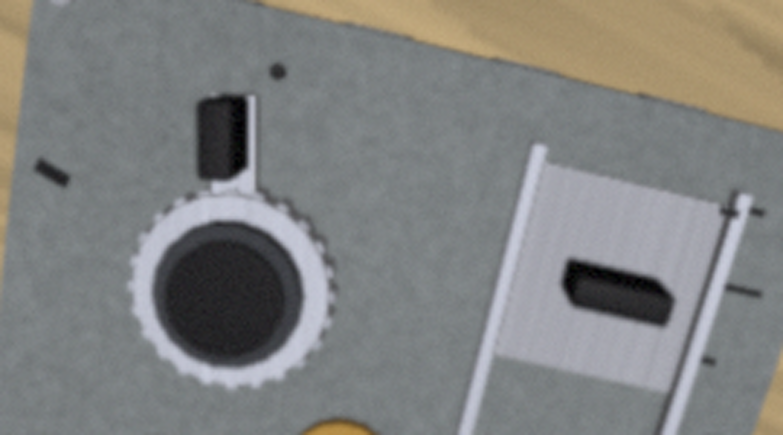

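```bash
python3 - <<'E'
from h import *
w=snap('wrist')
th,Rm,o,res=boxpose(w)
b=lambda P:(Rm.T@(P[:2]-o)*1e3).round(1)
print('gate',b(onz(w,(342.4,195.4),.095)))
t=onz(w,(206,141.5),.104); print('ctab',t,b(t))
# lever right edge at z .087
for p in ((216.2,129),(217.5,160)): print('edge',b(onz(w,p,.089)))
print('near edge dir', [b(onz(w,p,.075)) for p in ((144,80),(210,96),(352,130),(419,147))])
ax=Rm@[0,-.06]+o
st=onz(w,(206.5,195),.104); print('stub',st)
for A in (ax,st[:2]):
    r=t[:2]-A; print('lever dist',np.hypot(*r),'dir deg',np.degrees(np.arctan2(r[1],r[0]))%360, 'theta',(np.degrees(np.arctan2(r[1],r[0])-th))%360-180)
s=snap('side'); import cv2
for n,p,z in(('coll stub',st,0),): print(proj(s,st))
for d in (s,snap('scene')): print(proj(d,t),proj(d,np.r_[ax,.104]),proj(d,np.r_[Rm@[-.1,-.15]+o,.075]),proj(d,np.r_[Rm@[-.1,.15]+o,.075]))
E
```

```text
gate [-33.2  76.4]
ctab [0.55791628 0.03501683 0.104     ] [-56.5 -69.2]
edge [-68.8 -64.2]
edge [-38.5 -57.2]
near edge dir [array([ -99.3, -147.5]), array([-98.5, -78.7]), array([-99.1,  71.4]), array([-99.3, 146.4])]
stub [0.60721224 0.05579771 0.104     ]
lever dist 0.057215533627960176 dir deg 201.6906793387717 theta 9.233235262591649
lever dist 0.053497079665133486 dir deg 202.85802314025565 theta 10.4005790640756
[278.04911812 184.45148025]
[269.97095464 194.00895063] [278.89876479 183.91135168] [280.617233   218.57203357] [214.4194723  180.38278642]
[289.15443359 209.32263185] [289.69913117 222.62455257] [268.71825582 201.88808625] [350.19397869 211.57921262]
```

send_rows(increments=[[[-0.0065,-0.0425,-0.02],[0,0,-0.2]],[[-0.0065,-0.0425,-0.04],[0,0,-0.2]],[[-0.0065,-0.0425,-0.04],[0,0,-0.2]],[[-0.0065,-0.0425,-0.04],[0,0,-0.2]],[[0,0,-0.05],[0,0,0]],[[0,0,-0.05],[0,0,0]],[[0,0,-0.04],[0,0,0]],[[0,0,0],[0,0,0]]])

```text
clock: 5.5
tool_pos: [0.5552, 0.0351, 0.1288]
tcp_rot: [-0.196, 0.981, -0.0, -0.002]
contact_force: [-0.9, 0.5, 0.6]
opening: 0.999
grip_force: 0.0
```

```bash
python3 - <<'E'
from h import *
w=snap('wrist','w2.png'); s=monitor.get_state(); print(s['clock'],s['tool_pos'],s['tcp_rot'],s['contact_force'])
print(proj(w,np.array(s['tool_pos'])))
E
```

```text
5.55 [0.55637356 0.03544401 0.13015772] [-1.96304497e-01  9.80542623e-01 -2.27721796e-04 -8.10989327e-04] [0.79650086 0.85727086 0.12745283]
[278.99333478 267.57515536]
```

View pics/w2.png

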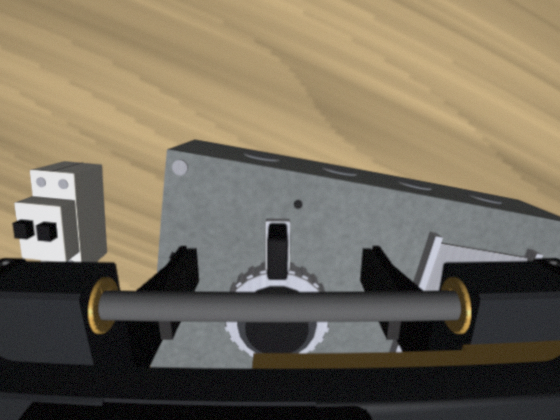

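The wrist view shows the tab centred between the fingers, blob u≈278, v 223–278, with its axis aligned to the tool. I'll check the radial offset.

```bash
python3 - <<'E'
from h import *
w=snap('wrist'); s=monitor.get_state()
im=w['color']; m=(im.max(2)<60).astype(np.uint8); c=m[205:290,255:300]; ys,xs=np.nonzero(c); print(ys.min()+205,[(r+205,int(c[r].sum())) for r in range(10,85,6)])
a=onz(w,(278,251),.104);i=onz(w,(278,278),.119);e=onz(w,(278,224),.089); st=onz(w,(277,322),.104); print(a,i,e,st,s['tool_pos'])
print(np.hypot(*(a-st)[:2]),np.hypot(*(i-e)[:2]))
E
```

```text
221 [(215, 0), (221, 14), (227, 17), (233, 18), (239, 19), (245, 19), (251, 19), (257, 19), (263, 18), (269, 19), (275, 12), (281, 0), (287, 34)]
[0.5602801  0.03619901 0.104     ] [0.56969801 0.04019568 0.119     ] [0.54913234 0.03148113 0.089     ] [0.60741074 0.05511745 0.104     ] [0.5571167  0.03568761 0.1310146 ]
0.05078587172941139 0.022335850006534964
```

send_rows(increments=[[[0.003,0,-0.02],[0,0,0]],[[0,0,-0.02],[0,0,0]],[[0,0,-0.02],[0,0,0]],[[0,0,-0.009],[0,0,0]],[[0,0,0],[0,0,0]]])

```text
clock: 6.22
tool_pos: [0.5583, 0.0358, 0.0955]
tcp_rot: [-0.196, 0.981, -0.0, -0.001]
contact_force: [0.4, 0.3, -0.1]
opening: 0.997
grip_force: 0.0
```

send_rows(increments=[[[0,0,0],[0,0,0]],[[0,0,0],[0,0,0]],[[0,0,0],[0,0,0]],[[0,0,0],[0,0,0]],[[0,0,0],[0,0,0]],[[0,0,0],[0,0,0]]], grip=255)

```text
clock: 6.98
tool_pos: [0.5585, 0.0359, 0.0961]
tcp_rot: [-0.196, 0.981, -0.0, 0.0]
contact_force: [-0.7, -0.1, -0.4]
opening: 0.402
grip_force: 0.0
```

send_rows(increments=[[[0,0,0],[0,0,0]],[[0,0,0],[0,0,0]],[[0,0,0],[0,0,0]],[[0,0,0],[0,0,0]],[[0,0,0],[0,0,0]],[[0,0,0],[0,0,0]]])

```text
clock: 7.72
tool_pos: [0.5586, 0.0356, 0.0961]
tcp_rot: [-0.196, 0.981, -0.0, -0.0]
contact_force: [0.3, -2.4, -0.9]
opening: 0.131
grip_force: 30.0
```

send_rows(increments=[[[0.0032,-0.0071,0],[0,0,1]],[[0.0036,-0.0068,0],[0,0,1]],[[0.0041,-0.0066,0],[0,0,1]],[[0.0046,-0.0063,0],[0,0,1]],[[0,0,0],[0,0,0]]])

```text
clock: 8.35
tool_pos: [0.5665, 0.0219, 0.0961]
tcp_rot: [-0.33, 0.944, -0.0, -0.0]
contact_force: [2.3, -5.3, -0.2]
opening: 0.136
grip_force: 29.9
```

send_rows(increments=[[[0.005,-0.0059,0],[0,0,1]],[[0.0054,-0.0056,0],[0,0,1]],[[0.0058,-0.0052,0],[0,0,1]],[[0.0061,-0.0048,0],[0,0,1]],[[0,0,0],[0,0,0]]])

```text
clock: 8.98
tool_pos: [0.5776, 0.0112, 0.0961]
tcp_rot: [-0.458, 0.889, -0.0, -0.0]
contact_force: [1.9, -5.0, -0.3]
opening: 0.134
grip_force: 29.9
```

send_rows(increments=[[[0.0064,-0.0043,0],[0,0,1]],[[0.0067,-0.0039,0],[0,0,1]],[[0.007,-0.0034,0],[0,0,1]],[[0.0072,-0.0029,0],[0,0,1]],[[0.0074,-0.0024,0],[0,0,1]],[[0.0075,-0.0019,0],[0,0,1]],[[0,0,0],[0,0,0]]])

```text
clock: 9.85
tool_pos: [0.5989, 0.0017, 0.0961]
tcp_rot: [-0.633, 0.774, -0.001, -0.0]
contact_force: [2.6, -6.8, -1.6]
opening: 0.135
grip_force: 29.9
```

```bash
python3 - <<'E'
from h import *
w=snap('wrist','w3.png'); s=monitor.get_state(); print(s['contact_force'],s['moment'])
q=s['tcp_rot']; print('theta',(np.degrees(2*np.arctan2(q[1],q[0]))-12.3)%360-180)
E
```

```text
[ 3.07053672 -6.09114883 -1.21146342] [-1.69624548 -0.74803308 -0.22130263]
theta 66.23447724816941
```

View pics/w3.png

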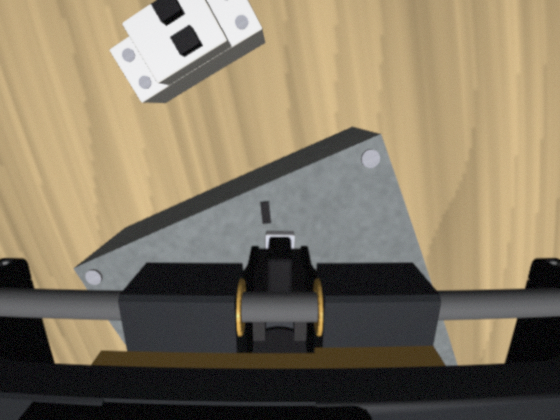

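The lever, at u≈280, still points a few degrees short of the bar at (265,212). I'll continue gently to the stop.

send_rows(increments=[[[0.0076,-0.0013,0],[0,0,1]],[[0,0,0],[0,0,0]]])

```text
clock: 10.15
tool_pos: [0.6027, 0.001, 0.0961]
tcp_rot: [-0.66, 0.752, -0.001, -0.0]
contact_force: [2.3, -6.3, -0.9]
opening: 0.129
grip_force: 29.9
```

send_rows(increments=[[[0.0038,-0.0004,0],[0,0,0.5]],[[0,0,0],[0,0,0]]])

```text
clock: 10.4
tool_pos: [0.6045, 0.0008, 0.0961]
tcp_rot: [-0.672, 0.74, -0.001, -0.0]
contact_force: [2.1, -6.7, -1.0]
opening: 0.136
grip_force: 30.0
```

send_rows(increments=[[[0.0038,-0.0003,0],[0,0,0.4]],[[0,0,0],[0,0,0]]])

```text
clock: 10.65
tool_pos: [0.6048, 0.0008, 0.0961]
tcp_rot: [-0.683, 0.731, 0.001, -0.001]
contact_force: [-1.8, -4.9, 2.3]
opening: 0.133
grip_force: 30.3
```

send_rows(increments=[[[0.005,0,0],[0,0,0]],[[0,0,0],[0,0,0]]])

```text
clock: 10.9
tool_pos: [0.6049, 0.0007, 0.096]
tcp_rot: [-0.682, 0.731, 0.002, -0.003]
contact_force: [-7.7, -3.7, 6.7]
opening: 0.138
grip_force: 30.3
```

send_rows(increments=[[[0.004,0,0],[0,0,0]],[[0,0,0],[0,0,0]]])

```text
clock: 11.15
tool_pos: [0.6049, 0.0007, 0.0959]
tcp_rot: [-0.682, 0.731, 0.004, -0.005]
contact_force: [-11.6, -1.6, 9.0]
opening: 0.138
grip_force: 30.3
```

send_rows(increments=[[[0,0,0],[0,0,0]],[[0,0,0],[0,0,0]],[[-0.008,0,0],[0,0,0]],[[0,0,0],[0,0,0]],[[0,0,0.03],[0,0,0]],[[0,0,0.04],[0,0,0]],[[0,0,0.04],[0,0,0]],[[0,0,0.04],[0,0,0]]], grip=0)

```text
clock: 12.15
tool_pos: [0.6072, 0.0014, 0.173]
tcp_rot: [-0.683, 0.73, -0.001, 0.001]
contact_force: [0.7, -0.1, -0.0]
opening: 0.948
grip_force: 0.0
```

send_rows(increments=[[[-0.015,0.06,0.03],[0,0,0.8]],[[-0.019,0.06,0.03],[0,0,0.8]],[[-0.019,0.06,0],[0,0,0.8]],[[-0.019,0.06,0],[0,0,0.8]],[[-0.019,0.06,0],[0,0,0.9]],[[-0.015,0.06,0],[0,0,0]],[[0,0,0],[0,0,0]]])

```text
clock: 13.02
tool_pos: [0.5537, 0.1832, 0.2023]
tcp_rot: [0.781, -0.624, 0.0, -0.001]
contact_force: [0.6, -0.4, 0.3]
opening: 1.001
grip_force: 0.0
```

```bash
python3 - <<'E'
from h import *
w=snap('wrist','w4.png'); s=monitor.get_state(); print(s['clock'],s['tool_pos'],s['tcp_rot'],s['contact_force'],s['joint_pos'].round(2))
print(proj(w,s['tool_pos']))
E
```

```text
13.075 [0.55378214 0.18219189 0.20205425] [ 7.81109957e-01 -6.24393051e-01  3.18775187e-04 -6.71536370e-04] [-0.11889852 -0.02633788 -0.34690029] [ 0.6   0.33 -0.13  0.   -1.11 -0.37]
[280.0143954  263.29343952]
```

View pics/w4.png

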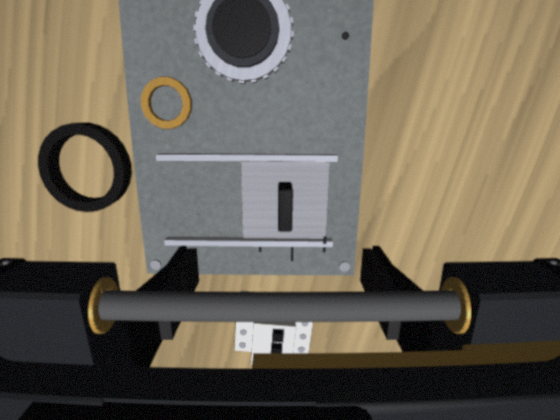

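The gate tab is at about (285,206) and the plate's robot-side edge at u≈328. The three lines are at u≈325 (shut), 292 (half) and 260 (open). I'll compute the offset.

```bash
python3 - <<'E'
from h import *
w=snap('wrist'); s=monitor.get_state(); im=w['color']
m=(im.max(2)<60).astype(np.uint8); c=m[170:236,260:310]; n,l,st,ce=cv2.connectedComponentsWithStats(c)
k=1+st[1:,4].argmax(); print(st[k]+[260,170,0,0,0],ce[k]+[260,170])
t=onz(w,ce[k]+[260,170],.095); print('tab',t,'tool',s['tool_pos'])
q=s['tcp_rot']; print('tool y dir',np.degrees(2*np.arctan2(q[1],q[0]))%360-90)
r=[onz(w,p,.085) for p in((157,158),(337,158))]; print('rail dir',np.degrees(np.arctan2(*(r[0]-r[1])[[1,0]])))
r=[onz(w,p,.085) for p in((165,243),(331,244))]; print('rail dir',np.degrees(np.arctan2(*(r[0]-r[1])[[1,0]])))
h,sh,op=[onz(w,p,.075) for p in((292,254),(325,243),(260,249))]
d=np.array([np.cos(.214),np.sin(.214)]);
print('lines along x: half-shut',(h-sh)[:2]@d,(op-h)[:2]@d,'half edge -> tab target x shift',(h[:2]-t[:2])@d+.0375)
E
```

```text
[278 184  14  48 600] [284.59 207.43]
tab [0.54989099 0.18131746 0.095     ] tool [0.55385338 0.18143571 0.20183191]
tool y dir 192.6572895845335
rail dir 12.658434847578517
rail dir 12.509814482224202
lines along x: half-shut 0.03039308416848042 0.02993475489688513 half edge -> tab target x shift 0.029594201617262297
```

send_rows(increments=[[[-0.007,-0.001,-0.03],[0,0,0]],[[0,0,-0.05],[0,0,0]],[[0,0,-0.05],[0,0,0]],[[0,0,-0.05],[0,0,0]],[[0,0,-0.03],[0,0,0]],[[0,0,-0.018],[0,0,0]],[[0,0,0],[0,0,0]]])

```text
clock: 14.0
tool_pos: [0.5501, 0.1806, 0.0867]
tcp_rot: [0.78, -0.625, -0.0, 0.0]
contact_force: [0.1, 0.9, -0.5]
opening: 0.997
grip_force: 0.0
```

send_rows(increments=[[[0,0,0],[0,0,0]],[[0,0,0],[0,0,0]],[[0,0,0],[0,0,0]],[[0,0,0],[0,0,0]],[[0,0,0],[0,0,0]],[[0,0,0],[0,0,0]],[[0,0,0],[0,0,0]],[[0,0,0],[0,0,0]]], grip=255)

```text
clock: 15.0
tool_pos: [0.5501, 0.1809, 0.087]
tcp_rot: [0.781, -0.625, -0.0, 0.0]
contact_force: [0.1, 0.1, 1.2]
opening: 0.173
grip_force: 0.0
```

send_rows(increments=[[[0,0,0],[0,0,0]],[[0,0,0],[0,0,0]],[[0,0,0],[0,0,0]],[[0,0,0],[0,0,0]]])

```text
clock: 15.5
tool_pos: [0.5499, 0.1808, 0.087]
tcp_rot: [0.781, -0.625, -0.0, 0.0]
contact_force: [-1.1, -0.5, 2.4]
opening: 0.135
grip_force: 30.0
```

send_rows(increments=[[[0.0098,0.0022,0],[0,0,0]],[[0.0098,0.0022,0],[0,0,0]],[[0.0098,0.0022,0],[0,0,0]],[[0.0098,0.0022,0],[0,0,0]],[[0.0098,0.0022,0],[0,0,0]],[[0.0098,0.0022,0],[0,0,0]],[[0,0,0],[0,0,0]],[[0,0,0],[0,0,0]]])

```text
clock: 16.5
tool_pos: [0.5773, 0.1868, 0.087]
tcp_rot: [0.78, -0.625, -0.001, 0.002]
contact_force: [-8.1, -0.1, 5.7]
opening: 0.136
grip_force: 30.0
```

```bash
python3 - <<'E'
from h import *
w=snap('wrist'); s=monitor.get_state(); print(s['clock'],s['tool_pos'],s['contact_force'])
a=snap('scene');b=snap('side')
ims=[cv2.resize(i,(390,290),interpolation=cv2.INTER_CUBIC) for i in (a['color'][190:270,250:358],b['color'][150:230,212:320])]
wi=cv2.resize(w['color'],(400,300)); o=np.zeros((600,790,3),np.uint8); o[:290,:390]=ims[0];o[:290,400:]=ims[1];o[295:595,:400]=wi
wc=cv2.resize(w['color'][150:300,180:375],(385,296)); o[295:591,405:]=wc
cv2.imwrite('pics/f.png',o[:,:,::-1])
E
```

```text
16.55 [0.57732787 0.18678539 0.08699007] [-8.83988697  0.09329053  5.46745038]
```

View pics/f.png

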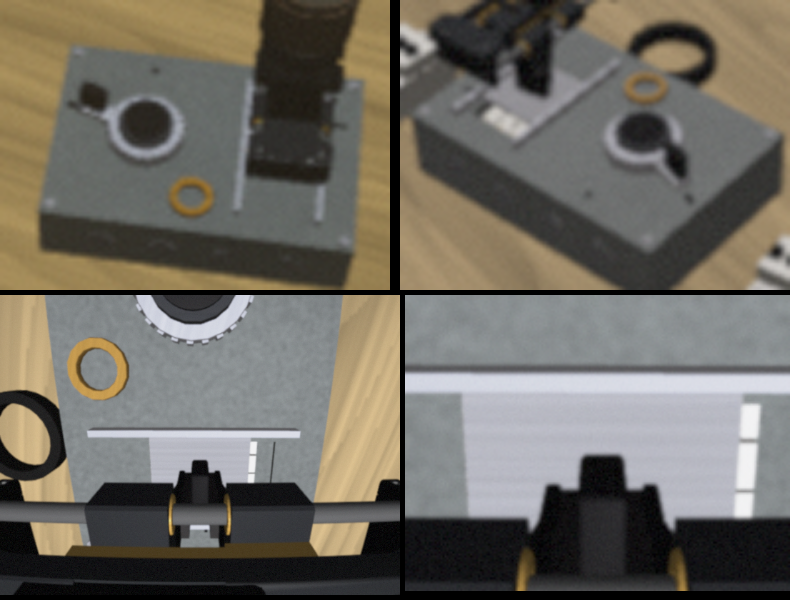

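Both overview crops show the lever pointing at the locked bar. The gate is about 28 mm open because the arm yields under the spring, so I'll add 2 mm and then measure the plate edge.

send_rows(increments=[[[0.0042,0.001,0],[0,0,0]],[[0,0,0],[0,0,0]],[[0,0,0],[0,0,0]],[[0,0,0],[0,0,0]]])

```text
clock: 17.15
tool_pos: [0.5793, 0.1872, 0.087]
tcp_rot: [0.78, -0.625, -0.001, 0.002]
contact_force: [-8.1, 0.2, 7.1]
opening: 0.138
grip_force: 30.0
```

```bash
python3 - <<'E'
from h import *
w=snap('wrist'); s=monitor.get_state(); p=s['tool_pos']; print(s['clock'],p,s['contact_force'],s['grip_force'])
d=np.array([np.cos(.2175),np.sin(.2175)]); print('tool travel',(p[:2]-[.5500,.1809])@d)
g=w['color'][:,:,1].astype(int)
t=np.array([.5499,.1813])
for v in(206,210,214): # plate edge row profile
    print(v,g[v,200:375:1][0:20:4],[ (200+i,int(x)) for i,x in enumerate(np.diff(g[v,200:375])) if abs(x)>14])
for u in (209,350): print(u,(onz(w,(u,210),.08)[:2]-t)@d)
E
```

```text
17.2 [0.57924744 0.18719472 0.0869987 ] [-8.01977735 -0.02589433  5.49634726] 30.01540230587125
tool travel 0.02991670550978352
206 [146 137 156 184 186] [(208, 22), (349, 18), (350, 18), (361, -19), (362, -41), (363, -24)]
210 [142 138 152 185 185] [(208, 24), (349, 24), (350, 16), (361, -25), (362, -48), (363, -16)]
214 [151 145 151 184 184] [(209, 15), (349, 29), (350, 15), (361, -39), (362, -41)]
209 0.06723321255941074
350 -0.006985600839262379
```

Tool travel reads 29.9 mm and the plate edges give 30.1 mm, so I'm handing in.

```bash
python3 -c "
from h import *
print(order.finish_job())"
```

```text
the job is handed in; nothing more can be done
None
```

I turned the collar to its locked stop first, then slid the gate to about 30 mm (half open); I handed the job in at about 17 s of the 42 s, with the gripper still holding the gate tab and the loose things untouched.

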